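# Open the test case and start the self-test

### The job

Lift the lid of the blue test case all the way back, without slamming it, until it rests on its stop, then press the green button inside fully down and let it come up again. Leave the red button alone, leave the lid open on its stop, and do not disturb the other things on the bench or in the case.

Things in the scene. Friction and masses are not known exactly. Their poses are not given: they have to be found in the camera images.
- case: Blue metal test case, screwed to the bench, 180 (x) x 260 (y) x 90 mm high, walls and floor 6 mm thick. Origin at the centre of its underside, on the bench; x points to the hinge side (away from the robot at yaw 0), z up. It can stand turned up to 0.35 rad either way.
- lid (a joint): Opening angle of the blue lid, rad: 0 shut, 1.8 resting on its stop, leaning 13 degrees past upright. Starts 0 to 0.2. The stiff hinge (friction 0.5 N m, plus 0.25 to 0.4 N m when level for the lid's 0.26 to 0.46 kg) holds the lid at whatever angle it is left, so it must be pushed until the stop is felt. Moving it takes 3 to 7 N near the free edge.
- lid_hinge (a point): On the hinge axis, mid-length, at the rear (+x) top rim of the case, 90.5 mm over the bench. Turns with the lid: y is the hinge axis (opening is a positive turn about y), -x runs to the lid's free edge, z is the outward normal. The lid is a flat plate 180 mm (x) by 260 mm, 8 mm thick, its inner face in this frame's plane z = 0.
- lid_grip (a point): Grip point of the yellow plate standing on the lid's outer face; turns with the lid. The plate is 12 mm thick (lid's x), 70 mm long (y) and stands 38 mm out of the lid. This point is mid-length, 22 mm above the outer face, 16 mm below the plate's free end, 152 mm from the hinge axis along the lid, 28 mm from the lid's free edge.
- green (a joint): Travel of the green spring button, m: 0 up, 0.006 fully down. It springs back; starts to move at 1.5 N, fully down takes 5 N.
- green_top (a point): Centre of the top face of the green button (26 mm across, pressed straight down). It sits on a black 50 x 50 x 25 mm block fixed in the case, its top about 53 mm over the bench and 37 mm below the rim. Hidden under the lid while that is shut; green and red can be on either side.
- red (a joint): Travel of the red spring button, m: 0 up, 0.006 fully down. Not to be pressed.
- red_top (a point): Centre of the top face of the red button, same make and height as the green one, in the other half of the case.
- relay: Loose white relay with copper top lying in the case between the buttons towards the hinge, 28 x 30 x 32 mm high. Origin at the centre of its underside. Leave in place.
- spray: Loose spray can with red label beside the case (its +y side), 54 mm across, 150 mm tall. Origin at the centre of its underside. Leave in place.
- jar: Loose jar with steel cap beside the case (its -y side), 60 mm across, 70 mm tall. Origin at the centre of its underside. Leave in place.
- driver: Screwdriver lying on the bench. Leave in place.
- spanner: Spanner lying on the bench. Leave in place.
- meter: Yellow handheld meter lying on the bench, 150 x 80 x 35 mm. Leave in place.
- mug: White mug, 80 mm across, 90 mm tall. Leave in place.

How it is judged:
On the way, in this order (a step that is already met when the one before it is completed fails the run):
1. the lid is lifted back onto its stop (value of joint lid above 1.75 rad), for 0.3 s.
2. the green button is pressed fully down (value of joint green above 0.005 m), for 0.1 s.
At the end, for the whole second after the job is handed in: The lid rests open on its stop (over 1.75 of 1.8 rad) and still, both buttons are up (under 1 mm), and the relay, spray can, jar, screwdriver, spanner, meter and mug are within 30 mm of where they began (value of joint lid above 1.75 rad and value of joint each of green, red below 0.001 m and velocity of joint lid between -0.05 and 0.05 rad/s and distance of each of relay, spray, jar, driver, spanner, meter, mug from where it was at the start of the episode below 0.03 m); the robot touches nothing.
It fails at once if the red button is pressed (over 3 mm) (value of joint red above 0.003 m).
It fails at once if the lid is slammed, open or shut (over 3 rad/s) (velocity of joint lid above 3 rad/s or velocity of joint lid below -3 rad/s).
It fails at once if a bystander is moved more than 30 mm (not (distance of relay from where it was at the start of the episode below 0.03 m) or not (distance of spray from where it was at the start of the episode below 0.03 m) or not (distance of jar from where it was at the start of the episode below 0.03 m) or not (distance of driver from where it was at the start of the episode below 0.03 m) or not (distance of spanner from where it was at the start of the episode below 0.03 m) or not (distance of meter from where it was at the start of the episode below 0.03 m) or not (distance of mug from where it was at the start of the episode below 0.03 m)).
It also fails if it takes over 64 s, if anything falls off the work surface, if the arm or the gripper's body presses on something with over 40 N, if the wrist force passes 120 N, or if a joint passes its speed limit or range.

### The arm

A 6-joint arm with a two-finger parallel gripper is mounted at the origin on the work surface. World frame = base frame: x ahead of the robot, y to its left, z up, the work surface at z = 0. Lengths are in m, angles in rad, forces in N, time in s.
With the tool pointing down it reaches from about 0.3 to 0.775 m from the base axis. Payload 14.6 kg.
Tool frame: the origin (TCP) lies at the very end of the fingers, on their centre line; the grasp point (between the pads) lies 19 mm behind it; x points along the fingers, y is the direction in which the jaws open and shut, and the axes are right-handed (so a half turn about x gives the same grasp; the last joint's range is limited). The gripper opens to 94 mm and grips with 3 to 60 N. Pads are 16 mm wide; open, the fingers measure 119 mm over their backs; the gripper's body (75 mm by 177 mm) begins 78 mm behind the grasp point.
Start: joints at [-1.322, 0.3, 1.521, -0, 1.321, -0.067], TCP at [0.171, -0.523, 0.205] pointing down, gripper open.
Joint ranges: [-3.03, 3.03], [-0.79, 2.21], [0.23, 2.52], [-1.04, 4.18], [0, 3.07], [-2.55, 2.55]. Speed limits (rad/s): [2.22, 2.22, 2.57, 3.14, 3.14, 3.14].

### API

Orientations are given as [roll, pitch, yaw] about the fixed x, y, z axes, in that order (R = Rz(yaw) Ry(pitch) Rx(roll)).
In Python, from station import ctrl, viewer, hand_in gives the robot as it stands. The module is installed in compiled form; this text tells all that it offers.
- The arm moves only by the tool play_rows, never from a script. Its argument "deltas" is a list that holds one entry, the list of rows, each a list of 7 numbers: the shift along the tool's x, y, z in mm, then the turn, a rotation vector about the tool's x, y, z in rad, then the finger opening in mm, from 0 to 94. In form: [[[dx, dy, dz, ax, ay, az, gripper], ...]]. A call has 1 to 10 rows; each row shifts and turns the commanded pose from where the row before left it, along the tool's axes as they then stand; what a row does not reach is not made up. A row lasts 1/10 s, in which the tool goes at most 50 mm and 8.59 degrees, less where a joint would pass 70% of its speed; a pose out of reach is approached as far as the arm can. A call with a gripper value outside its range is refused whole. The fingers move at their own pace and stop on an object; "grip_force" is the grip in N (left out, the last holds). Time passes only in rows, so rows that do not move let the fingers close. It gives the time, the measured TCP pose, the force and the opening at its end, in the units of the state.
- ctrl.get_obs(): the state, without advancing time (a new reading comes with each control period).
- viewer.camera(name): name is "scene" or "top" or "wrist"; returns a dict with "img" (384x512x3 uint8, red, green, blue), "fx", "fy", "cx", "cy" (pixels), "rvec" (rotation vector, rad) and "tvec" (3), from world to camera coordinates, as OpenCV has them. Camera axes: x right, y down, z forward; pixel columns grow to the right and rows downward; lengths in m; the calibration is good to about 2 mm. A picture is of the moment at which its call begins. There is no depth.
- hand_in(): hands the job in, once; it reports no verdict.
The state is a dict: "time_s": time; "qpos": joint angles; "joint_vel": joint speeds; "tau": joint torques, N m; "ee_pos": TCP position; "eef_rot": TCP orientation; "force": force on the tool from outside, world axes, zero at the start; "moment": the same for the moment, N m; "grip_width": finger opening in m.
Only numpy, scipy, OpenCV 4.12 (cv2) and the standard library are available. Lean on these libraries where they do the work, as an engineer would, in place of code of your own. Each camera call takes 0.05 s, during which the arm holds its last target.

## Working session

There is one attempt and no reset: what is moved stays moved. The work goes in short steps, Python scripts to look and compute and a tool call to move; the robot and the scene stay as the last step left them, time stands still between calls to the robot, and variables do not carry over. Pictures are saved under pics/ and viewed, and the job is handed in when it is done.

Besides the shell and the picture viewer there is one more tool, called after "Request:" as a command line: name --argument value ..., lists and objects as JSON in quotes. play_rows: Moves the arm, as the interface text tells. Its arguments: {"type":"object","properties":{"deltas":{"type":"array","items":{"type":"array","items":{"type":"array","items":{"type":"number"}}}},"grip_force":{"type":"number"}},"required":["deltas"]}

```bash
mkdir -p pics; ls
python3 - <<'E'
from station import ctrl, viewer
import cv2
o=ctrl.get_obs(); print(o)
for n in ["scene","top","wrist"]:
    c=viewer.camera(n); cv2.imwrite(f"pics/{n}0.png",cv2.resize(c["img"][:,:,::-1],None,fx=1.5,fy=1.5,interpolation=cv2.INTER_CUBIC))
    print(n,{k:v for k,v in c.items() if k!="img"})
E
```

```text
pics
{'time_s': 0.0, 'qpos': array([-1.32162993e+00,  3.00445276e-01,  1.52159805e+00, -2.46170142e-05,
        1.32069807e+00, -6.66243542e-02]), 'joint_vel': array([-0.00099578, -0.00050426, -0.00114596,  0.00253569,  0.00022793,
        0.00026767]), 'tau': array([ 1.93064084e-04, -5.31810522e+01, -3.52739167e+01,  7.07167760e-02,
        2.44114827e-02, -9.92695573e-05]), 'ee_pos': array([ 0.17072417, -0.52254814,  0.20489332]), 'eef_rot': array([-1.61666682,  1.56964734,  1.8407227 ]), 'force': array([ 0.58693087, -0.52297689,  0.07590498]), 'moment': array([0.02117698, 0.03374163, 0.07528331]), 'grip_width': 0.09376372995281648}
scene {'fx': 428.83508635830407, 'fy': 428.83508635830407, 'cx': 255.8961448311948, 'cy': 186.41807430132724, 'rvec': array([ 0.87091978,  2.48294716, -1.11888267]), 'tvec': array([ 0.40163988, -0.14941084,  1.80114042])}
top {'fx': 351.14783038539696, 'fy': 351.14783038539696, 'cx': 254.38468458925388, 'cy': 201.5639956285677, 'rvec': array([ 2.19279702, -2.18999618,  0.03942364]), 'tvec': array([0.01024726, 0.54508163, 1.12479569])}
wrist {'fx': 305.64083626667593, 'fy': 305.64083626667593, 'cx': 256.9282704610275, 'cy': 187.7459984111568, 'rvec': array([-2.36265729,  1.71602073,  0.22872984]), 'tvec': array([-0.54960316, -0.02515027,  0.39173153])}
```

View pics/top0.png

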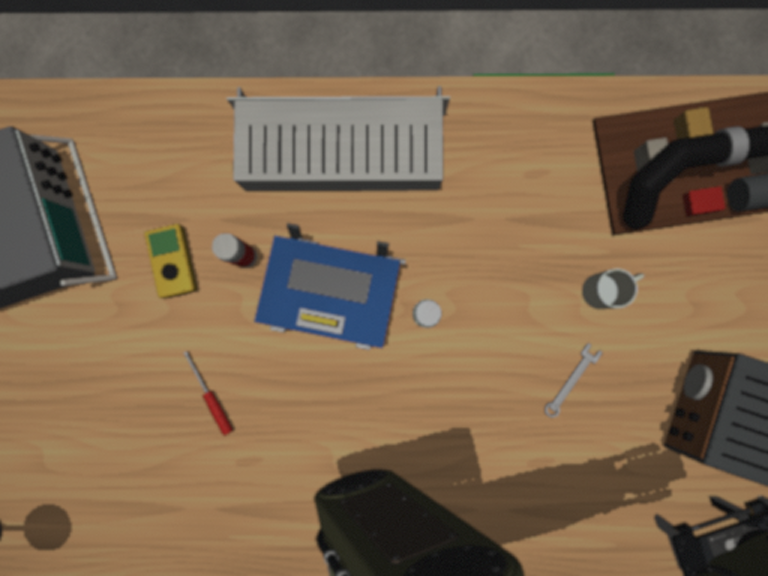

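View pics/scene0.png

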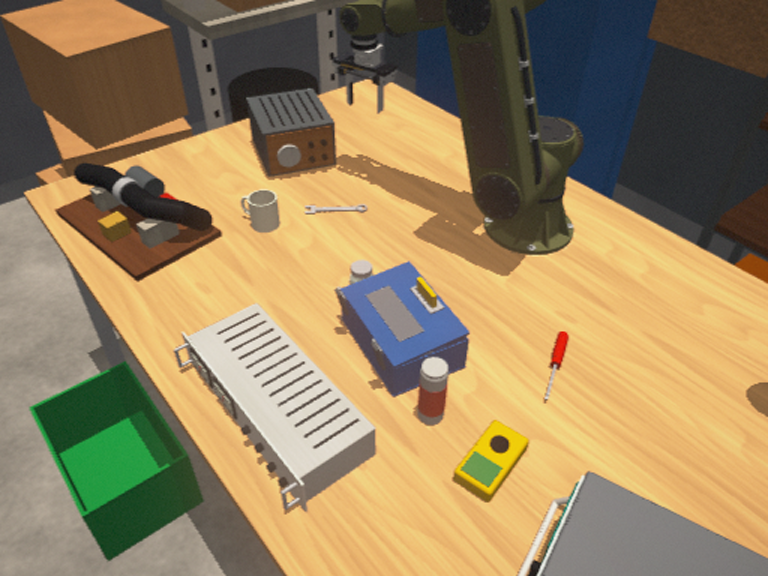

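Run:
```python
from station import ctrl, viewer
import cv2
c=viewer.camera("top")["img"][:,:,::-1]; cv2.imwrite("pics/top1.png",cv2.resize(c[140:245,135:310],None,fx=4.5,fy=4.5,interpolation=cv2.INTER_CUBIC))
c=viewer.camera("scene")["img"][:,:,::-1]; cv2.imwrite("pics/scene1.png",cv2.resize(c[165:290,210:330],None,fx=4.5,fy=4.5,interpolation=cv2.INTER_CUBIC))
```

```text
(no output)
```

View pics/top1.png

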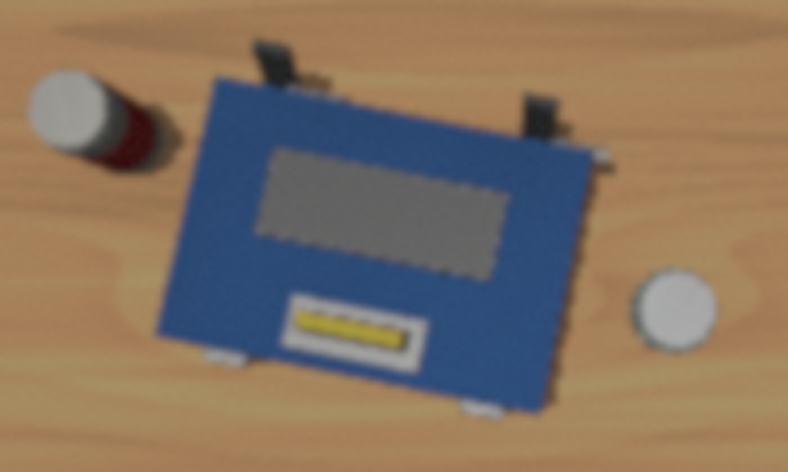

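View pics/scene1.png

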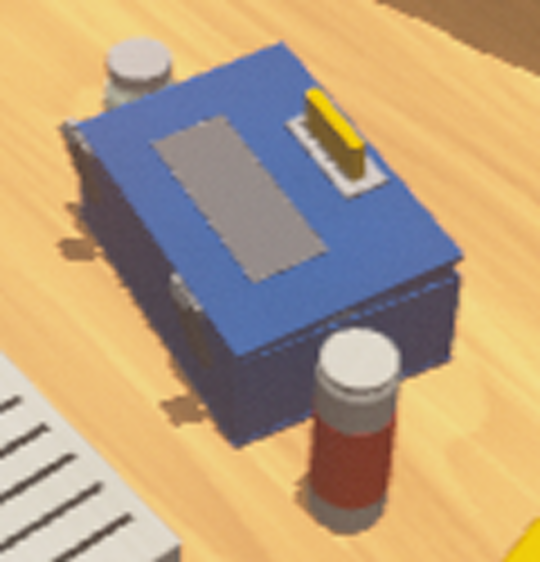

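```bash
cat > h.py <<'E'
import numpy as np, cv2
from station import ctrl, viewer
from scipy.optimize import least_squares
from scipy.spatial.transform import Rotation as R
def cam(n): return viewer.camera(n)
def proj(c,P): 
    K=np.array([[c["fx"],0,c["cx"]],[0,c["fy"],c["cy"]],[0,0,1.]])
    return cv2.projectPoints(np.array(P,float).reshape(-1,3),c["rvec"],c["tvec"],K,None)[0].reshape(-1,2)
def ray(c,uv,z):
    Rm=cv2.Rodrigues(c["rvec"])[0]; o=-Rm.T@c["tvec"]
    d=Rm.T@np.array([(uv[0]-c["cx"])/c["fx"],(uv[1]-c["cy"])/c["fy"],1]); return o+d*(z-o[2])/d[2]
def crop(c,x0,y0,x1,y1,f,name): cv2.imwrite("pics/"+name,cv2.resize(c["img"][y0:y1,x0:x1,::-1],None,fx=f,fy=f,interpolation=cv2.INTER_CUBIC))
def c2w(p,P): # case->world
    return R.from_euler('z',p[2]).apply(P)+[p[0],p[1],0]
def l2w(p,a,P): # lid frame -> world
    return c2w(p,R.from_euler('y',a).apply(P)+[.09,0,.0905])
E
python3 - <<'E'
from h import *
t=cam("top");s=cam("scene")
f=lambda a,o:(np.array(a,float)+.5)/4.5-.5+o
ut=f([(218,78),(592,150),(545,412),(157,336)],(135,140))
us=f([(238,357),(75,127),(283,43),(463,257)],(210,165)); ub=f([(238,446),(450,362)],(210,165))
L=np.array([(0,.13,.008),(0,-.13,.008),(-.18,-.13,.008),(-.18,.13,.008)])
B=np.array([(.09,.13,0),(-.09,.13,0)])
def res(p):
    W=l2w(p,p[3],L); return np.r_[(proj(t,W)-ut).ravel(),(proj(s,W)-us).ravel(),(proj(s,c2w(p,B))-ub).ravel()]
r=least_squares(res,[.5,0,-.2,.1]); print(r.x, np.round(r.fun.reshape(-1,2),1))
p=r.x
for y in (.0,.035,-.035): 
  W=l2w(p,p[3],[-.152,y,.03]); print(W, proj(t,W),(proj(t,W)-[135,140])*4.5+2,(proj(s,W)-[210,165])*4.5+2)
E
```

```text
[ 0.56310365  0.11787498 -0.19197508  0.05702365] [[-0.8 -0.3]
 [ 0.5  0. ]
 [-0.5  0.7]
 [-0.2  0.7]
 [-0.3  0. ]
 [-0.7 -0.7]
 [-0.6  0.1]
 [ 0.3 -0.1]
 [-0.7  1. ]
 [ 0.3 -0.5]]
[0.50416353 0.1293311  0.12911414] [[213.19645946 213.66093271]] [[353.88406756 333.47419718]] [[334.38229544 135.67042495]]
[0.51084146 0.16368812 0.12911414] [[201.4280831  211.34924925]] [[300.92637393 323.07162164]] [[359.4135944  165.05012537]]
[0.4974856  0.09497407 0.12911414] [[224.98163317 215.97591569]] [[406.91734928 343.89162062]] [[310.16475686 107.24585021]]
```

```bash
cat >> h.py <<'E'
p=np.array([.5631,.1179,-.192])
def pose(o=None):
    o=o or ctrl.get_obs(); return np.array(o["ee_pos"]), R.from_euler('xyz',o["eef_rot"])
def Rdown(yaw_y,s=1):  # tool x down, tool y = s*case y
    y=s*np.array([-np.sin(yaw_y),np.cos(yaw_y),0]); x=np.array([0,0,-1.]); return R.from_matrix(np.c_[x,y,np.cross(x,y)])
def rows(P0,R0,P1,R1,n,g):
    D=(R0.inv()*R1).as_rotvec()/n; out=[];Rc=R0
    for i in range(n):
        d=Rc.inv().apply((P1-P0)/n)*1000; out.append([*np.round(d,1),*np.round(D,4),g]); Rc=Rc*R.from_rotvec(D)
    return out
E
python3 - <<'E'
from h import *
P,Q=pose(); print(Q.as_matrix().round(3))
for s in (1,-1): print(s,(Q.inv()*Rdown(p[2],s)).as_rotvec())
A=l2w(p,.057,[-.152,0,.03]); print(A)
T=A+[0,0,.09]
s=1 if Q.as_matrix()[1,1]>0 else -1
R1=Rdown(p[2],s)
for r in rows(P,Q,T,R1,20,94): print(r)
E
```

```text
[[-0.     0.311 -0.951]
 [ 0.    -0.951 -0.311]
 [-1.    -0.    -0.   ]]
1 [-2.63378511e+00 -3.17843516e-04  5.38886475e-05]
-1 [5.07807523e-01 4.00379089e-05 2.36149734e-04]
[0.50415927 0.12935776 0.12911059]
[np.float64(-0.7), np.float64(-25.8), np.float64(-26.0), np.float64(0.0254), np.float64(0.0), np.float64(0.0), 94]
[np.float64(-0.7), np.float64(-26.5), np.float64(-25.3), np.float64(0.0254), np.float64(0.0), np.float64(0.0), 94]
[np.float64(-0.7), np.float64(-27.1), np.float64(-24.6), np.float64(0.0254), np.float64(0.0), np.float64(0.0), 94]
[np.float64(-0.7), np.float64(-27.7), np.float64(-23.9), np.float64(0.0254), np.float64(0.0), np.float64(0.0), 94]
[np.float64(-0.7), np.float64(-28.3), np.float64(-23.2), np.float64(0.0254), np.float64(0.0), np.float64(0.0), 94]
[np.float64(-0.7), np.float64(-28.9), np.float64(-22.5), np.float64(0.0254), np.float64(0.0), np.float64(0.0), 94]
[np.float64(-0.7), np.float64(-29.5), np.float64(-21.8), np.float64(0.0254), np.float64(0.0), np.float64(0.0), 94]
[np.float64(-0.7), np.float64(-30.0), np.float64(-21.0), np.float64(0.0254), np.float
[... 709 characters left out ...]
(0.0), 94]
[np.float64(-0.7), np.float64(-33.2), np.float64(-15.4), np.float64(0.0254), np.float64(0.0), np.float64(0.0), 94]
[np.float64(-0.7), np.float64(-33.6), np.float64(-14.5), np.float64(0.0254), np.float64(0.0), np.float64(0.0), 94]
[np.float64(-0.7), np.float64(-34.0), np.float64(-13.7), np.float64(0.0254), np.float64(0.0), np.float64(0.0), 94]
[np.float64(-0.7), np.float64(-34.3), np.float64(-12.8), np.float64(0.0254), np.float64(0.0), np.float64(0.0), 94]
[np.float64(-0.7), np.float64(-34.6), np.float64(-11.9), np.float64(0.0254), np.float64(0.0), np.float64(0.0), 94]
[np.float64(-0.7), np.float64(-34.9), np.float64(-11.0), np.float64(0.0254), np.float64(0.0), np.float64(0.0), 94]
```

Request:
play_rows --deltas '[[[-1,-26,-26,0.025,0,0,94],[-1,-26.5,-25.3,0.025,0,0,94],[-1,-27,-24.6,0.025,0,0,94],[-1,-27.7,-24,0.025,0,0,94],[-1,-28.3,-23.2,0.025,0,0,94],[-1,-29,-22.5,0.025,0,0,94],[-1,-29.5,-21.8,0.025,0,0,94],[-1,-30,-21,0.025,0,0,94],[-1,-30.5,-20.2,0.025,0,0,94],[-1,-31,-19.4,0.025,0,0,94]]]'

```text
time_s: 1.35
ee_pos: [0.3373, -0.1949, 0.2157]
eef_rot: [2.511, 1.57, -0.566]
force: [0.6, -0.7, -0.5]
grip_width: 0.0941
```

Request:
play_rows --deltas '[[[-1,-31.5,-18.7,0.026,0,0,94],[-1,-32,-17.8,0.026,0,0,94],[-1,-32.4,-17,0.026,0,0,94],[-1,-32.8,-16.2,0.026,0,0,94],[-1,-33.2,-15.4,0.026,0,0,94],[0,-33.6,-14.5,0.026,0,0,94],[0,-34,-13.7,0.026,0,0,94],[0,-34.3,-12.8,0.026,0,0,94],[0,-34.6,-12,0.026,0,0,94],[0,-35,-11,0.026,0,0,94]]]'

```text
time_s: 2.35
ee_pos: [0.5038, 0.1315, 0.2205]
eef_rot: [-3.113, 1.571, -0.167]
force: [-0.2, 0.2, 0.5]
grip_width: 0.0942
```

Run:
```python
from h import *
w=cam("wrist"); crop(w,0,0,512,384,1.5,"w1.png")
P,Q=pose(); print(P,ctrl.get_obs()["force"],ctrl.get_obs()["time_s"], ctrl.get_obs()["qpos"])
A=l2w(p,.057,[-.152,0,.03]); 
pts=[l2w(p,.057,[-.152+dx,dy,.046]) for dx in (-.006,.006) for dy in (-.035,.035)]
print(proj(w,pts)*1.5)
T=A.copy(); T[2]+=-.019+.003
for r in rows(P,Q,T,Rdown(p[2],-1),10,94): print([float(x) for x in r])
```

```text
[0.50510655 0.13490696 0.22009997] [ 0.40405987  3.26000541 -0.77319655] 2.4 [1.90417616e-01 2.27439681e-01 1.57781084e+00 1.01651825e-03
 1.33595456e+00 1.95611212e+00]
[[450.09332328 302.21157595]
 [329.75160908 302.7360896 ]
 [450.60116576 282.02104664]
 [329.13834447 282.55680207]]
[10.7, 0.6, -0.0, -0.0003, 0.0, 0.0001, 94.0]
[10.7, 0.6, -0.0, -0.0003, 0.0, 0.0001, 94.0]
[10.7, 0.6, -0.0, -0.0003, 0.0, 0.0001, 94.0]
[10.7, 0.6, -0.0, -0.0003, 0.0, 0.0001, 94.0]
[10.7, 0.6, -0.0, -0.0003, 0.0, 0.0001, 94.0]
[10.7, 0.6, -0.0, -0.0003, 0.0, 0.0001, 94.0]
[10.7, 0.6, -0.0, -0.0003, 0.0, 0.0001, 94.0]
[10.7, 0.6, -0.0, -0.0003, 0.0, 0.0001, 94.0]
[10.7, 0.6, -0.0, -0.0003, 0.0, 0.0001, 94.0]
[10.7, 0.6, -0.0, -0.0003, 0.0, 0.0001, 94.0]
```

View pics/w1.png

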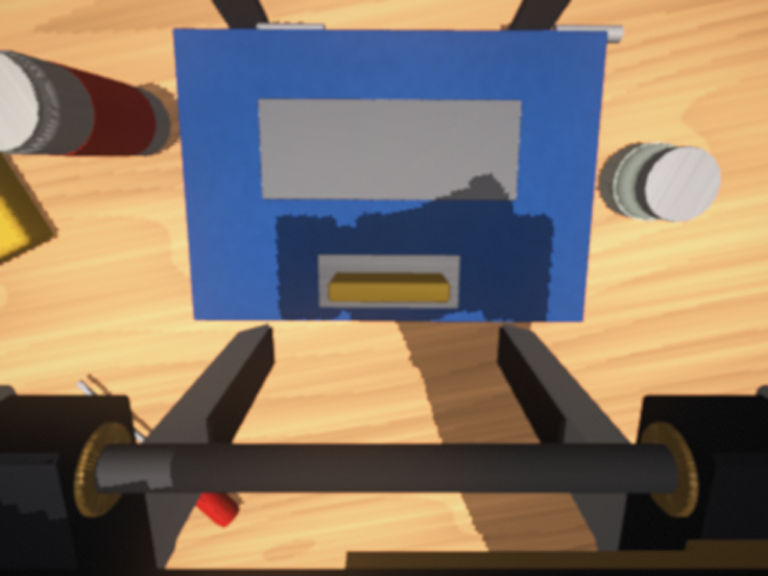

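Request:
play_rows --deltas '[[[0,0,0,0,0,0,94],[0,0,0,0,0,0,94]]]'

```text
time_s: 2.6
ee_pos: [0.503, 0.1296, 0.2203]
eef_rot: [0.624, 1.57, -2.712]
force: [0.2, 0.8, -1.3]
grip_width: 0.0943
```

Run:
```python
from h import *
P,Q=pose(); print(P,ctrl.get_obs()["force"])
A=l2w(p,.057,[-.152,0,.03]); 
T=A.copy(); T[2]+=-.019+.003
print(rows(P,Q,T,Rdown(p[2],-1),1,94))
```

```text
[0.50304165 0.1295846  0.22026171] [ 0.22020682  0.75556468 -1.30231305]
[[np.float64(107.2), np.float64(-0.0), np.float64(-1.2), np.float64(-0.0018), np.float64(0.0004), np.float64(-0.0003), 94]]
```

Request:
play_rows --deltas '[[[18,0,-0.3,0,0,0,94],[18,0,-0.3,0,0,0,94],[18,0,-0.3,0,0,0,94],[16,0,-0.3,0,0,0,94],[13,0,0,0,0,0,94],[10,0,0,0,0,0,94],[8,0,0,0,0,0,94],[6,0,0,0,0,0,94],[0,0,0,0,0,0,94]]]'

```text
time_s: 3.5
ee_pos: [0.5043, 0.1296, 0.1129]
eef_rot: [0.348, 1.57, -2.988]
force: [-0.2, 0.7, 0.0]
grip_width: 0.0943
```

Run:
```python
from h import *
w=cam("wrist"); crop(w,0,0,512,384,1.5,"w2.png")
P,Q=pose(); print(P,ctrl.get_obs()["force"])
```

```text
[0.50453556 0.12967104 0.11348299] [-0.69267191  0.45130653  0.84615031]
```

View pics/w2.png

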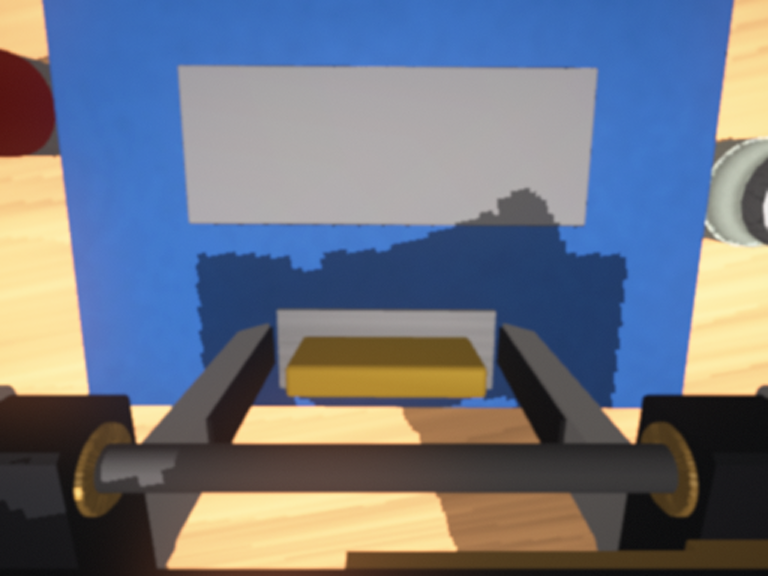

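The yellow plate (x 286–487 px) sits centred between the fingertips (273 and 500 px). Closing.

Request:
play_rows --deltas '[[[0,0,0,0,0,0,80],[0,0,0,0,0,0,66],[0,0,0,0,0,0,60],[0,0,0,0,0,0,60],[0,0,0,0,0,0,60]]]' --grip_force 25

```text
time_s: 4.05
ee_pos: [0.5045, 0.1296, 0.1136]
eef_rot: [2.569, 1.571, -0.767]
force: [-0.6, -2.6, 2.2]
grip_width: 0.0699
```

```bash
cat >> h.py <<'E'
def lidrows(a0,a1,n,g,tilt0=0,tilt1=0,rg=.149):
    # tool vertical; grip circle about hinge; contact point radius vec in lid frame (-.152,*,.03)
    out=[]
    f=lambda a: R.from_euler('y',a).apply([-.152,0,.033-.000])
    aa=np.linspace(a0,a1,n+1)
    for i in range(n):
        d=(f(aa[i+1])-f(aa[i]))*1000 # case axes x,z ; tool x=-z, tool z=-case x (s=-1)
        out.append([round(-d[2],1),0,round(-d[0],1),0,0,0,g])
    return out
E
python3 - <<'E'
from h import *
P,Q=pose(); print(P,ctrl.get_obs()["force"]); print(Q.as_matrix().round(3))
L=lidrows(.057,1.8,44,60)
for r in L: print(r)
E
```

```text
[0.50452143 0.12956053 0.11363405] [-0.60812137 -2.63457309  2.233511  ]
[[ 0.    -0.193 -0.981]
 [-0.    -0.981  0.193]
 [-1.     0.    -0.   ]]
[np.float64(-5.9), 0, np.float64(-1.8), 0, 0, 0, 60]
[np.float64(-5.8), 0, np.float64(-2.0), 0, 0, 0, 60]
[np.float64(-5.7), 0, np.float64(-2.2), 0, 0, 0, 60]
[np.float64(-5.7), 0, np.float64(-2.5), 0, 0, 0, 60]
[np.float64(-5.6), 0, np.float64(-2.7), 0, 0, 0, 60]
[np.float64(-5.4), 0, np.float64(-2.9), 0, 0, 0, 60]
[np.float64(-5.3), 0, np.float64(-3.1), 0, 0, 0, 60]
[np.float64(-5.2), 0, np.float64(-3.3), 0, 0, 0, 60]
[np.float64(-5.1), 0, np.float64(-3.5), 0, 0, 0, 60]
[np.float64(-4.9), 0, np.float64(-3.7), 0, 0, 0, 60]
[np.float64(-4.8), 0, np.float64(-3.9), 0, 0, 0, 60]
[np.float64(-4.6), 0, np.float64(-4.1), 0, 0, 0, 60]
[np.float64(-4.4), 0, np.float64(-4.3), 0, 0, 0, 60]
[np.float64(-4.3), 0, np.float64(-4.4), 0, 0, 0, 60]
[np.float64(-4.1), 0, np.float64(-4.6), 0, 0, 0, 60]
[np.float64(-3.9), 0, np.float64(-4.8), 0, 0, 0, 60]
[np.float64(-3.7), 0, np.float64(-4.9), 0, 0, 0, 60]
[np.float64(-3.5), 0, np.float64(-5.1), 0, 0, 0, 60]

[... 666 characters left out ...]
64(-6.1), 0, 0, 0, 60]
[np.float64(-0.3), 0, np.float64(-6.2), 0, 0, 0, 60]
[np.float64(-0.1), 0, np.float64(-6.2), 0, 0, 0, 60]
[np.float64(0.2), 0, np.float64(-6.2), 0, 0, 0, 60]
[np.float64(0.4), 0, np.float64(-6.1), 0, 0, 0, 60]
[np.float64(0.7), 0, np.float64(-6.1), 0, 0, 0, 60]
[np.float64(0.9), 0, np.float64(-6.1), 0, 0, 0, 60]
[np.float64(1.1), 0, np.float64(-6.1), 0, 0, 0, 60]
[np.float64(1.4), 0, np.float64(-6.0), 0, 0, 0, 60]
[np.float64(1.6), 0, np.float64(-5.9), 0, 0, 0, 60]
[np.float64(1.8), 0, np.float64(-5.9), 0, 0, 0, 60]
[np.float64(2.1), 0, np.float64(-5.8), 0, 0, 0, 60]
[np.float64(2.3), 0, np.float64(-5.7), 0, 0, 0, 60]
[np.float64(2.5), 0, np.float64(-5.6), 0, 0, 0, 60]
```

Request:
play_rows --deltas '[[[-5.9,0,-1.8,0,0,0,60],[-5.8,0,-2,0,0,0,60],[-5.7,0,-2.2,0,0,0,60],[-5.7,0,-2.5,0,0,0,60],[-5.6,0,-2.7,0,0,0,60],[-5.4,0,-2.9,0,0,0,60]]]'

```text
time_s: 4.65
ee_pos: [0.5184, 0.1267, 0.1479]
eef_rot: [0.87, 1.57, -2.466]
force: [0.7, -3.3, -8.8]
grip_width: 0.0699
```

Run:
```python
from h import *
w=cam("wrist"); crop(w,0,0,512,384,1,"w3.png")
w=cam("scene"); crop(w,210,105,330,290,3,"s3.png")
o=ctrl.get_obs();P,Q=pose(o); print(P,o["force"],o["moment"],o["grip_width"])
```

```text
[0.51887829 0.12664661 0.14860398] [-1.0868049  -5.99322035 -1.53199722] [-0.81639736  0.49562079 -0.09455811] 0.06979910945449971
```

View pics/s3.png

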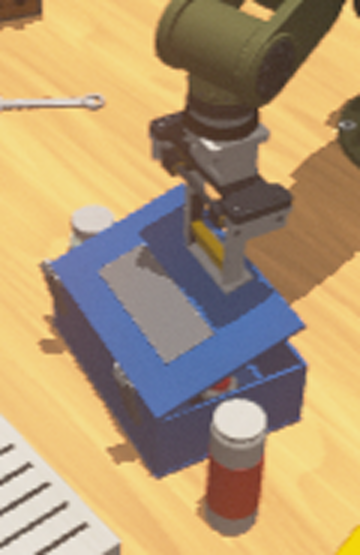

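View pics/w3.png

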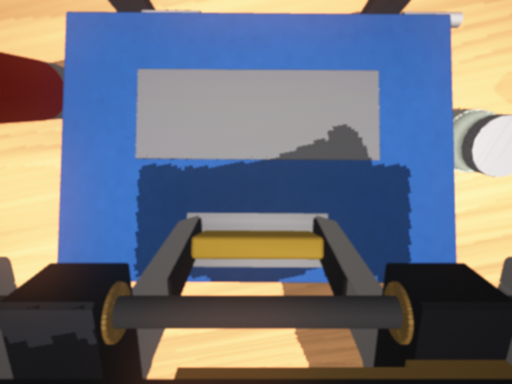

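The lid is rising and the plate pivots between the pads. Continuing.

Request:
play_rows --deltas '[[[-5.3,0,-3.1,0,0,0,60],[-5.2,0,-3.3,0,0,0,60],[-5.1,0,-3.5,0,0,0,60],[-4.9,0,-3.7,0,0,0,60],[-4.8,0,-3.9,0,0,0,60],[-4.6,0,-4.1,0,0,0,60],[-4.4,0,-4.3,0,0,0,60],[-4.3,0,-4.4,0,0,0,60],[-4.1,0,-4.6,0,0,0,60],[-3.9,0,-4.8,0,0,0,60]]]'

```text
time_s: 5.75
ee_pos: [0.5573, 0.1188, 0.1942]
eef_rot: [0.72, 1.569, -2.616]
force: [-1.3, -5.1, -10.3]
grip_width: 0.0698
```

Request:
play_rows --deltas '[[[-3.7,0,-4.9,0,0,0,60],[-3.5,0,-5.1,0,0,0,60],[-3.3,0,-5.2,0,0,0,60],[-3.1,0,-5.3,0,0,0,60],[-2.9,0,-5.4,0,0,0,60],[-2.7,0,-5.6,0,0,0,60],[-2.4,0,-5.7,0,0,0,60],[-2.2,0,-5.7,0,0,0,60]]]'

```text
time_s: 6.55
ee_pos: [0.5992, 0.1104, 0.2179]
eef_rot: [0.678, 1.568, -2.659]
force: [-3.8, -7.1, -8.5]
grip_width: 0.0699
```

Run:
```python
from h import *
w=cam("scene"); crop(w,210,65,330,290,2.6,"s4.png")
w=cam("top"); crop(w,135,110,310,245,3,"t4.png")
o=ctrl.get_obs();P,Q=pose(o); print(P,o["force"],o["moment"],o["grip_width"])
for a in (.9,1,1.1): print(a,l2w(p,a,[-.152,0,.03])-[0,0,.019])
```

```text
[0.59988706 0.11021594 0.21813788] [ 2.23338162 -7.46638734 -7.27310636] [-1.29819515 -0.03538096 -0.03652372] 0.06968493374178575
0.9 [0.58176568 0.11427149 0.20921399]
1 [0.59560962 0.11158031 0.21561266]
1.1 [0.61001145 0.10878067 0.2205714 ]
```

View pics/s4.png

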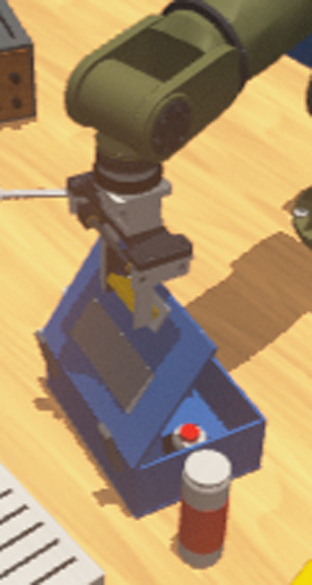

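View pics/t4.png

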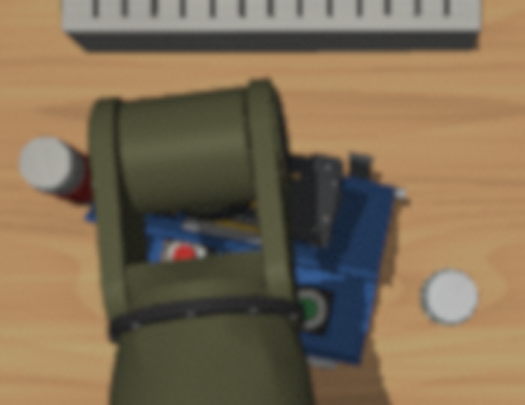

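Request:
play_rows --deltas '[[[-2,0.2,-5.8,0,0,0,60],[-1.8,0.2,-5.9,0,0,0,60],[-1.5,0.2,-6,0,0,0,60],[-1.3,0.2,-6,0,0,0,60],[-1,0.2,-6.1,0,0,0,60],[-0.8,0,-6.1,0,0,0,60],[-0.6,0,-6.1,0,0,0,60],[-0.3,0,-6.2,0,0,0,60]]]'

```text
time_s: 7.45
ee_pos: [0.6467, 0.1007, 0.2275]
eef_rot: [0.253, 1.57, -3.083]
force: [-4.8, -1.8, -5.3]
grip_width: 0.0694
```

Request:
play_rows --deltas '[[[-0.1,0,-6.2,0,0,0,60],[0.2,0,-6.2,0,0,0,60],[0.4,0,-6.1,0,0,0,60],[0.7,0,-6.1,0,0,0,60],[0.9,0,-6.1,0,0,0,60]]]'

```text
time_s: 7.95
ee_pos: [0.677, 0.0946, 0.2258]
eef_rot: [2.419, 1.57, -0.917]
force: [-5.8, -3.4, -2.8]
grip_width: 0.0701
```

Run:
```python
from h import *
w=cam("scene"); crop(w,210,65,330,290,2.6,"s5.png")
o=ctrl.get_obs();P,Q=pose(o); print(P,o["force"],o["moment"],o["grip_width"])
for a in (1.4,1.5,1.6,1.7,1.8): print(a,l2w(p,a,[-.152,0,.03])-[0,0,.019])
```

```text
[0.67759622 0.09436249 0.22569592] [-0.95309159 -2.56639819 -1.82377576] [-0.63182279  0.27080503  0.03894042] 0.06962522133156396
1.4 [0.65510618 0.10001449 0.22638737]
1.5 [0.6702667  0.09706737 0.22524135]
1.6 [0.68523916 0.09415681 0.2225592 ]
1.7 [0.69987398 0.09131188 0.21836772]
1.8 [0.71402492 0.08856101 0.21270878]
```

View pics/s5.png

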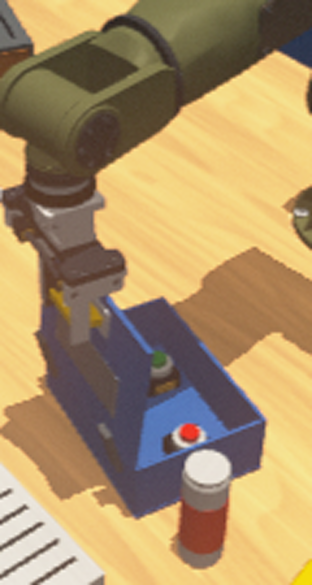

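Request:
play_rows --deltas '[[[1.1,0,-6.1,0,0,0,60],[1.4,0,-6,0,0,0,60],[1.6,0,-5.9,0,0,0,60],[1.8,0,-5.5,0,0,0,60],[1.9,0,-5,0,0,0,60]]]'

```text
time_s: 8.5
ee_pos: [0.7052, 0.0888, 0.2188]
eef_rot: [3.082, 1.569, -0.254]
force: [-5.0, -3.9, 1.7]
grip_width: 0.0694
```

Request:
play_rows --deltas '[[[1.5,0,-4,0,0,0,60],[1.5,0,-4,0,0,0,60]]]'

```text
time_s: 8.7
ee_pos: [0.7129, 0.0873, 0.2158]
eef_rot: [3.08, 1.569, -0.256]
force: [-4.7, -5.0, 1.2]
grip_width: 0.0695
```

Request:
play_rows --deltas '[[[1,0,-3,0,0,0,60],[0,0,0,0,0,0,60]]]'

```text
time_s: 8.9
ee_pos: [0.7161, 0.0866, 0.2145]
eef_rot: [3.114, 1.568, -0.222]
force: [0.0, -3.9, -1.1]
grip_width: 0.0697
```

Request:
play_rows --deltas '[[[1,0,-2.5,0,0,0,60],[0,0,0,0,0,0,60]]]'

```text
time_s: 9.1
ee_pos: [0.7183, 0.0862, 0.2135]
eef_rot: [3.042, 1.569, -0.294]
force: [-1.0, -4.4, -1.2]
grip_width: 0.0695
```

Run:
```python
from h import *
o=ctrl.get_obs();P,Q=pose(o); print(P,o["force"],o["moment"],o["grip_width"])
```

```text
[0.71834855 0.08618109 0.21345443] [-0.98665801 -4.38010861 -1.20068149] [-0.8657994   0.47464381  0.01364834] 0.06954611730667601
```

Not yet a clear stop force; pushing on in small steps.

Request:
play_rows --deltas '[[[0.8,0,-3,0,0,0,60],[0,0,0,0,0,0,60]]]'

```text
time_s: 9.3
ee_pos: [0.7211, 0.0856, 0.2122]
eef_rot: [2.73, 1.57, -0.606]
force: [-2.7, -5.7, -1.4]
grip_width: 0.0697
```

Request:
play_rows --deltas '[[[0.8,0,-3,0,0,0,60],[0,0,0,0,0,0,60]]]'

```text
time_s: 9.5
ee_pos: [0.7238, 0.0851, 0.2109]
eef_rot: [1.167, 1.57, -2.169]
force: [-3.7, -4.6, -5.8]
grip_width: 0.0694
```

Run:
```python
from h import *
o=ctrl.get_obs();P,Q=pose(o); print(P,o["force"],o["moment"],o["grip_width"])
w=cam("scene"); crop(w,200,65,330,290,2.6,"s6.png")
```

```text
[0.72378253 0.08505707 0.21092006] [-3.71390433 -4.64787804 -5.84335634] [-0.68670969  0.87839357  0.00956097] 0.06942738918684656
```

View pics/s6.png

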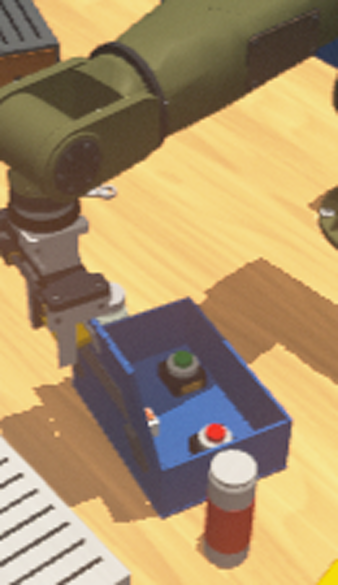

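Request:
play_rows --deltas '[[[1,0,-3,0,0,0,60],[0,0,0,0,0,0,60]]]'

```text
time_s: 9.75
ee_pos: [0.7266, 0.0845, 0.2096]
eef_rot: [0.658, 1.57, -2.678]
force: [-3.9, -4.1, -6.5]
grip_width: 0.0697
```

Run:
```python
from h import *
o=ctrl.get_obs();P,Q=pose(o); print(P,o["force"],o["moment"],o["grip_width"])
s=cam("scene")
# lid free-edge corners inner face: predict
for a in (1.6,1.7,1.75,1.8,1.85): 
    print(a,((proj(s,l2w(p,a,[[-.18,.13,0],[-.18,.13,.008],[-.18,-.13,0]]))-[200,65])*4+1.5).round().tolist())
crop(s,200,170,330,290,4,"s7.png")
```

```text
[0.72656211 0.08446523 0.2095667 ] [-3.94987821 -4.06918413 -6.54903458] [-0.71870236  1.01742542 -0.05207689] 0.06973996043958071
1.6 [[249.0, 552.0], [238.0, 556.0], [90.0, 348.0]]
1.7 [[225.0, 562.0], [215.0, 567.0], [69.0, 356.0]]
1.75 [[214.0, 568.0], [203.0, 573.0], [58.0, 361.0]]
1.8 [[202.0, 574.0], [192.0, 580.0], [48.0, 366.0]]
1.85 [[191.0, 581.0], [180.0, 587.0], [38.0, 371.0]]
```

View pics/s7.png

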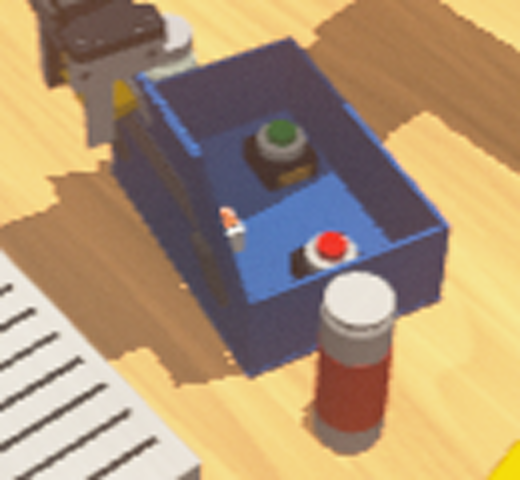

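Request:
play_rows --deltas '[[[0,0,0,0,0,0,60],[1,0,-3,0,0,0,60],[0,0,0,0,0,0,60]]]' --grip_force 40

```text
time_s: 10.1
ee_pos: [0.7273, 0.0844, 0.2091]
eef_rot: [0.227, 1.564, -3.109]
force: [-28.3, -4.8, 2.7]
grip_width: 0.0698
```

Run:
```python
from h import *
o=ctrl.get_obs();P,Q=pose(o); print(P,o["force"],o["moment"],o["grip_width"])
s=cam("scene")
for a in (1.7,1.75,1.8,1.85): 
    print(a,((proj(s,l2w(p,a,[[-.18,.13,0],[-.18,.13,.008],[-.18,0.05,0]]))-[225,190])*10+4.5).round().tolist())
crop(s,225,190,285,245,10,"s8.png")
w=cam("wrist"); crop(w,0,0,512,384,1.5,"w8.png")
```

```text
[0.72733351 0.08436213 0.20914076] [-28.27110824  -4.81404554   2.74904645] [-4.46033472e-01  5.40403992e+00 -2.60420745e-03] 0.06978310081117123
1.7 [[314.0, 156.0], [288.0, 168.0], [182.0, -18.0]]
1.75 [[285.0, 170.0], [259.0, 184.0], [154.0, -4.0]]
1.8 [[256.0, 186.0], [230.0, 200.0], [126.0, 10.0]]
1.85 [[227.0, 202.0], [202.0, 217.0], [98.0, 25.0]]
```

View pics/s8.png

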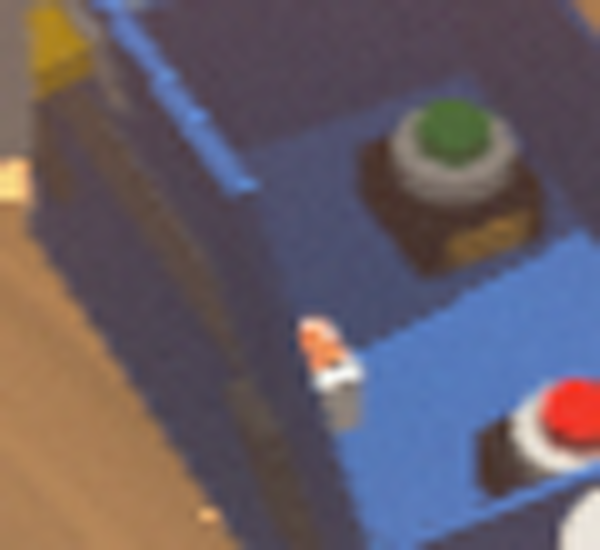

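View pics/w8.png

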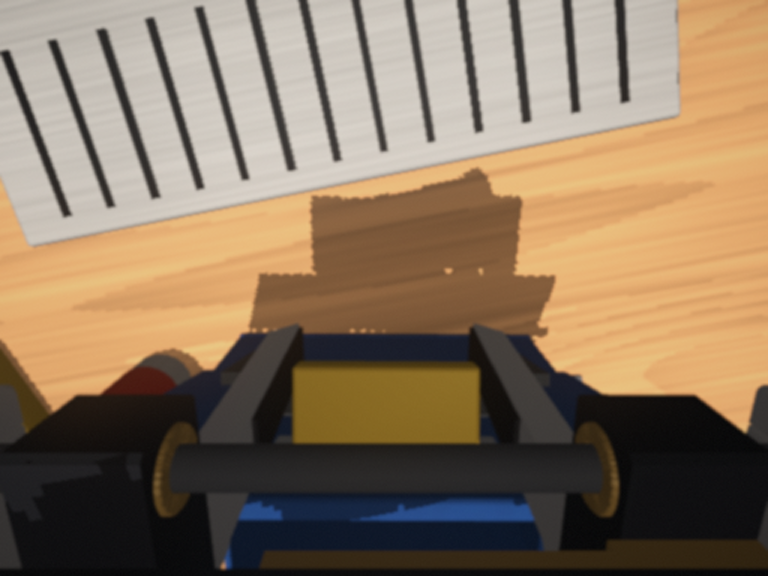

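The wrist force jumped to 28 N with the arm stalled, and the lid corner at (255,183) px matches the prediction for 1.8 rad (256,186). The lid is on its stop. Relieve, release, rise.

Request:
play_rows --deltas '[[[0,0,1.5,0,0,0,60],[0,0,0,0,0,0,75],[0,0,0,0,0,0,94],[0,0,0,0,0,0,94],[0,0,0,0,0,0,94]]]'

```text
time_s: 10.7
ee_pos: [0.7284, 0.0849, 0.2092]
eef_rot: [-2.749, 1.57, 0.199]
force: [-0.4, -0.6, 0.4]
grip_width: 0.0929
```

Request:
play_rows --deltas '[[[-5,0,0,0,0,0,94],[-15,0,0,0,0,0,94],[-25,0,0,0,0,0,94],[-30,0,0,0,0,0,94],[-30,0,0,0,0,0,94],[-20,0,20,0,0,0,94],[0,0,40,0,0,0,94],[0,0,40,0,0,0,94],[0,0,40,0,0,0,94],[0,0,20,0,0,0,94]]]'

```text
time_s: 11.7
ee_pos: [0.5693, 0.1161, 0.3352]
eef_rot: [-2.721, 1.569, 0.228]
force: [-0.0, 0.4, 0.2]
grip_width: 0.0941
```

Run:
```python
from h import *
o=ctrl.get_obs();P,Q=pose(o); print(P,o["force"],o["grip_width"],o["time_s"])
s=cam("scene"); crop(s,205,165,325,285,5,"s9.png")
print(((proj(s,l2w(p,1.8,[[-.18,.13,0],[-.18,-.13,0]]))-[205,165])*5+2).round().tolist())
w=cam("wrist"); crop(w,0,0,512,384,1.5,"w9.png")
w=cam("top"); crop(w,135,140,310,245,4,"t9.png")
```

```text
[0.56929218 0.11609011 0.33524357] [-0.02926674  0.38284241  0.18474165] 0.0940992800066702 11.7
[[228.0, 218.0], [35.0, -42.0]]
```

View pics/s9.png

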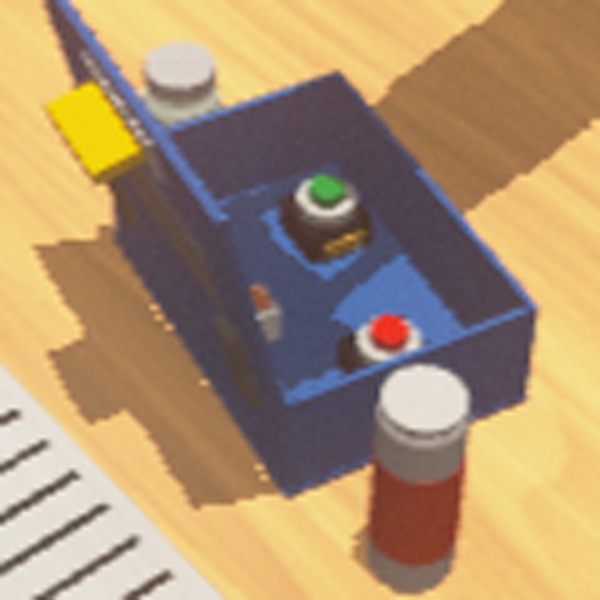

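View pics/w9.png

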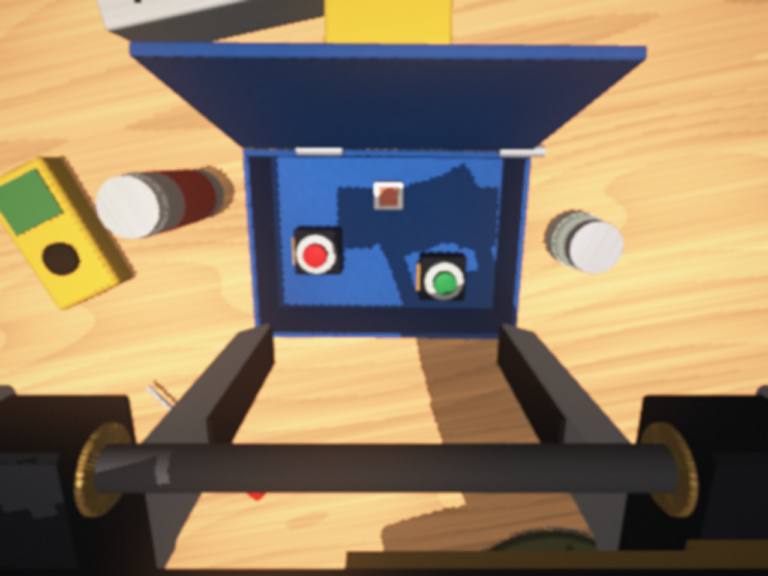

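View pics/t9.png

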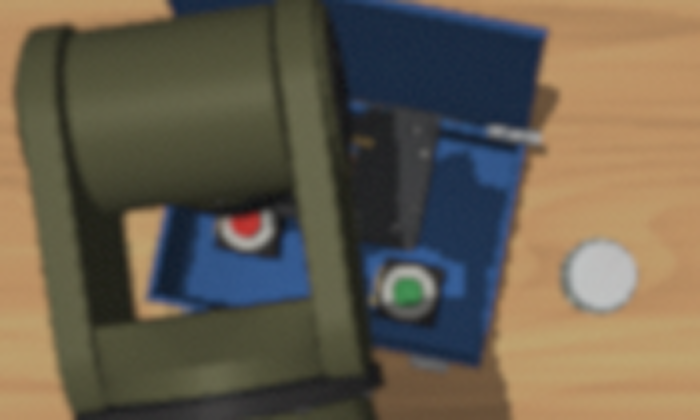

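Run:
```python
from h import *
w=cam("wrist");s=cam("scene");t=cam("top")
f=lambda a,k,o:(np.array(a,float)+.5)/k-.5+o
us=[f((445,282),1.5,(0,0)),f((327,186),5,(205,165)),f((408,291),4,(135,140))]
for c,u in zip((w,s,t),us): 
    g=ray(c,u,.053); print(g, R.from_euler('z',-p[2]).apply(g-[p[0],p[1],0]))
def tri():
    r=least_squares(lambda X:np.r_[[ (proj(c,X)[0]-u) for c,u in zip((w,s,t),us)]].ravel(),[.55,.05,.05]); return r.x,r.fun
print(tri())
rr=f((315,254),1.5,(0,0)); print("red",ray(w,rr,.053))
```

```text
[0.51305618 0.06501384 0.053     ] [-0.03903237 -0.06146385  0.053     ]
[0.50759869 0.06687933 0.053     ] [-0.04474556 -0.06067405  0.053     ]
[0.50928986 0.06590153 0.053     ] [-0.04289887 -0.06131116  0.053     ]
(array([0.51117985, 0.06530068, 0.05114417]), array([-0.13501662,  0.85992836, -1.09884764,  0.58483325,  0.23124422,
       -0.5937148 ]))
red [0.56823867 0.19107182 0.053     ]
```

Run:
```python
from h import *
P,Q=pose(); G=np.array([.5105,.0655,.09])
print(rows(P,Q,G,Rdown(p[2],-1),10,0)[0])
w=cam("wrist"); Rm=cv2.Rodrigues(w["rvec"])[0]; print("cam rel tcp",Q.inv().apply(-Rm.T@w["tvec"]-P))
```

```text
[np.float64(24.4), np.float64(6.1), np.float64(5.1), np.float64(-0.0002), np.float64(0.0), np.float64(-0.0), 0]
cam rel tcp [-0.17923721 -0.0004947  -0.07692617]
```

Request:
play_rows --deltas '[[[15,9,8,0,0,0,0],[25,9,8,0,0,0,0],[28,9,7,0,0,0,0],[28,9,7,0,0,0,0],[28,9,7,0,0,0,0],[28,8,7,0,0,0,0],[28,8,7,0,0,0,0],[28,0,0,0,0,0,0],[22,0,0,0,0,0,0],[0,0,0,0,0,0,0]]]'

```text
time_s: 13.05
ee_pos: [0.5088, 0.0651, 0.1009]
eef_rot: [0.251, 1.566, -3.085]
force: [-0.5, 0.5, 0.2]
grip_width: 0.0178
```

Request:
play_rows --deltas '[[[10,0,0,0,0,0,0],[0,0,0,0,0,0,0],[0,0,0,0,0,0,0]]]'

```text
time_s: 13.35
ee_pos: [0.5102, 0.0655, 0.0944]
eef_rot: [-2.9, 1.57, 0.048]
force: [-0.7, 0.4, 1.0]
grip_width: 0.0008
```

Run:
```python
from h import *
o=ctrl.get_obs();P,Q=pose(o); print(P,o["force"],o["grip_width"],o["time_s"])
s=cam("scene"); crop(s,205,140,325,260,5,"s10.png")
w=cam("wrist"); crop(w,0,0,512,384,1.5,"w10.png")
print(rows(P,Q,np.array([.5105,.0655,P[2]]),Rdown(p[2],-1),1,0))
```

```text
[0.51022239 0.06547614 0.09438237] [-0.7496749   0.42065036  0.96721382] 0.0007775220675823804 13.35
[[np.float64(0.0), np.float64(-0.1), np.float64(-0.3), np.float64(-0.0022), np.float64(-0.0007), np.float64(0.0002), 0]]
```

View pics/s10.png

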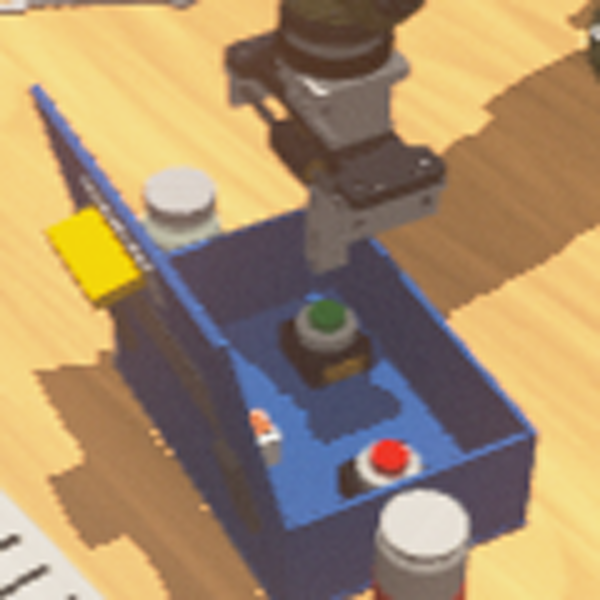

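View pics/w10.png

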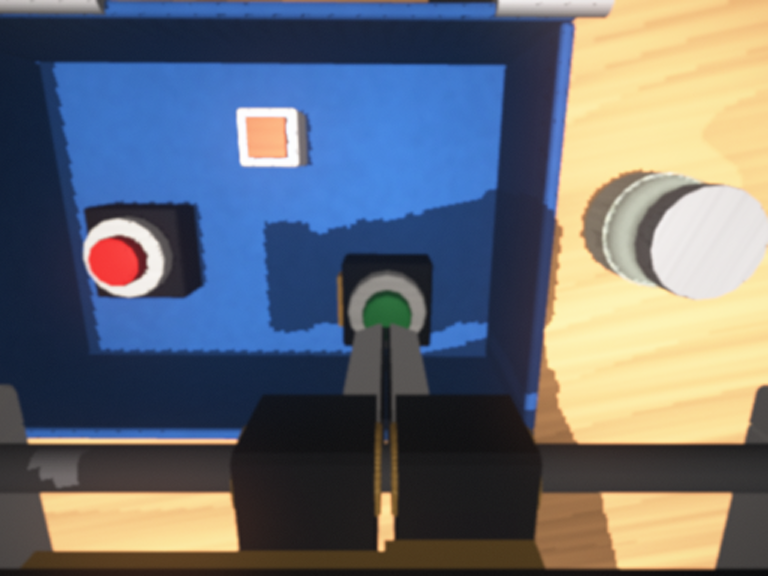

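Run:
```python
from h import *
w=cam("wrist"); print(ray(w,((387.5)/1.5-.5,(314.5)/1.5-.5),.053))
```

```text
[0.51064907 0.06535963 0.053     ]
```

Confirms (0.5105, 0.0655). Going down to contact, then pressing in steps.

Request:
play_rows --deltas '[[[12,0,0,0,0,0,0],[12,0,0,0,0,0,0],[10,0,0,0,0,0,0],[4,0,0,0,0,0,0],[0,0,0,0,0,0,0]]]'

```text
time_s: 14.0
ee_pos: [0.5094, 0.0655, 0.0549]
eef_rot: [0.237, 1.569, -3.099]
force: [0.9, 0.2, -0.0]
grip_width: 0.0008
```

Request:
play_rows --deltas '[[[2,0,0,0,0,0,0],[2,0,0,0,0,0,0],[0,0,0,0,0,0,0]]]'

```text
time_s: 14.3
ee_pos: [0.5101, 0.0655, 0.052]
eef_rot: [-2.861, 1.57, 0.086]
force: [1.0, 1.1, 2.2]
grip_width: 0.0002
```

Request:
play_rows --deltas '[[[2,0,0,0,0,0,0],[1,0,0,0,0,0,0],[0,0,0,0,0,0,0]]]'

```text
time_s: 14.6
ee_pos: [0.5101, 0.0655, 0.0489]
eef_rot: [-2.875, 1.57, 0.072]
force: [1.2, 0.2, 2.9]
grip_width: 0.0004
```

Request:
play_rows --deltas '[[[2,0,0,0,0,0,0],[0,0,0,0,0,0,0]]]'

```text
time_s: 14.8
ee_pos: [0.5101, 0.0655, 0.0472]
eef_rot: [-2.877, 1.57, 0.071]
force: [-0.8, 0.3, 7.9]
grip_width: 0.0003
```

Request:
play_rows --deltas '[[[2,0,0,0,0,0,0],[0,0,0,0,0,0,0],[0,0,0,0,0,0,0]]]'

```text
time_s: 15.1
ee_pos: [0.5104, 0.0655, 0.0467]
eef_rot: [-2.929, 1.569, 0.018]
force: [-9.5, -1.5, 30.2]
grip_width: 0.0004
```

Button bottomed: 30 N at z 0.0467, about 6 mm below its 53 mm top. Retreat and check.

Request:
play_rows --deltas '[[[0,0,0,0,0,0,0],[-2,0,0,0,0,0,0],[-5,0,0,0,0,0,0],[-15,0,0,0,0,0,0],[-30,0,0,0,0,0,0],[-35,0,0,0,0,0,0],[-35,0,0,0,0,0,0],[-35,0,0,0,0,0,0],[-35,0,0,0,0,0,0],[-35,0,0,0,0,0,0]]]'

```text
time_s: 16.1
ee_pos: [0.5093, 0.0654, 0.2728]
eef_rot: [0.259, 1.57, -3.077]
force: [1.3, -0.5, 0.2]
grip_width: 0.0001
```

Request:
play_rows --deltas '[[[0,20,20,0,0,0,0],[0,40,25,0,0,0,0],[0,40,25,0,0,0,0],[0,40,20,0,0,0,0],[0,40,10,0,0,0,0],[0,40,0,0,0,0,0],[0,20,0,0,0,0,0],[0,0,0,0,0,0,0],[0,0,0,0,0,0,0]]]'

```text
time_s: 17.0
ee_pos: [0.3652, -0.1504, 0.2715]
eef_rot: [-0.482, 1.57, 2.465]
force: [0.3, -0.5, 0.2]
grip_width: 0.0004
```

Run:
```python
from h import *
o=ctrl.get_obs();P,Q=pose(o); print(P,o["force"],o["time_s"])
s=cam("scene"); crop(s,205,140,325,260,5,"s11.png")
w=cam("top"); crop(w,0,0,512,384,1.5,"t11.png")
print(((proj(s,l2w(p,1.8,[[-.18,.13,0],[-.18,-.13,0]]))-[205,140])*5+2).round().tolist())
```

```text
[ 0.36524429 -0.15042666  0.27147447] [ 0.33672901 -0.54976284  0.24574738] 17.0
[[228.0, 343.0], [35.0, 83.0]]
```

View pics/s11.png

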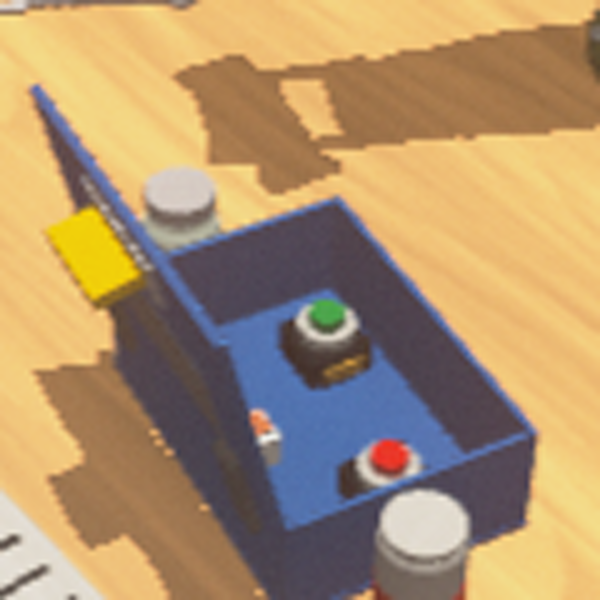

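View pics/t11.png

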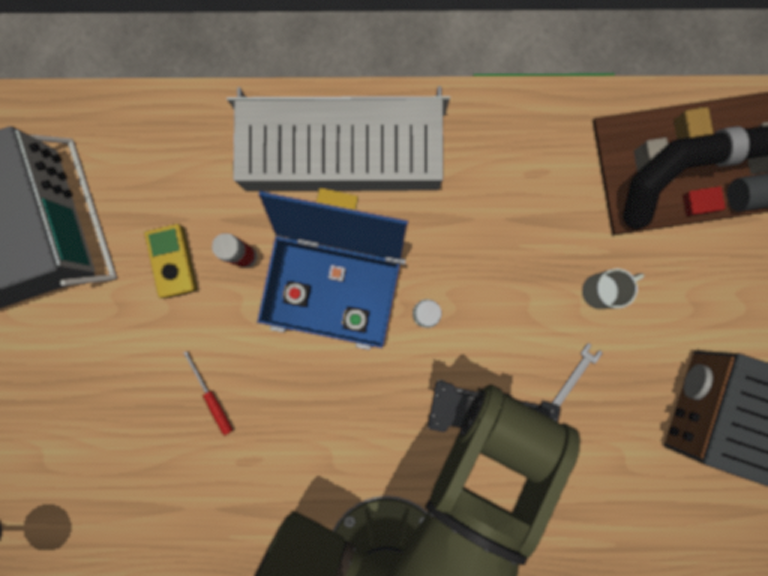

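The lid corner is at (226,343) px against (228,343) predicted for the stop. The green and red buttons are both up, and every bystander is where it started.

```bash
python3 -c "
from station import hand_in
print(hand_in())"
```

```text
the job is handed in; nothing more can be done
None
```

I opened the lid to its stop, pressed the green button fully down and let it come back up, and handed the job in at about 17 s of the 64 s limit. `hand_in()` gives no verdict.

- **Lid:** I gripped the yellow plate by its two ends so it could pivot between the pads, and swung the lid back at about 0.4 rad/s. At the stop the wrist force rose to 28 N. At 25 N grip the last few millimetres built almost no force, so the pads may have slipped on the plate. I raised the grip to 40 N and the stop was then clear.
- **Green button:** I pressed it with closed fingers until it bottomed out at z = 46.7 mm, about 6 mm of travel, with 30 N on the wrist. That is well over the 5 N it needs.
- **Last checks:** The lid corner was within about 2 px of where it should be at 1.8 rad. Both buttons looked up and the red one was never touched. The relay, spray can, jar, screwdriver, meter and mug looked unmoved. The arm covered part of the spanner in the last top view, but what showed was in place. The arm was clear of everything and read about zero force.

The calculated lid angle from the gripper position came out at about 1.85 rad, slightly past the 1.8 rad stop. I put that down to calibration error or the slip, since the pictures agreed with 1.8.

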